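# Clean a probe in polishing beads and hold it in the gauge sleeve

## Robot

A 6-joint arm with a two-finger parallel gripper is mounted at the origin on the work surface. World frame = base frame: x ahead of the robot, y to its left, z up, the work surface at z = 0. Lengths are in m, angles in rad, forces in N, time in s.
With the tool pointing down it reaches from about 0.4 to 0.825 m from the base axis. Payload 7 kg.
Tool frame: the origin (TCP) lies on the mounting face of the last link; the fingertips stand 173 mm ahead of it and the grasp point (between the pads) lies 155 mm ahead of it; y points along the fingers, z is the direction in which the jaws open and shut, and the axes are right-handed (so a half turn about y gives the same grasp; the last joint's range is limited). The gripper opens to 85 mm and grips with 20 to 120 N. Pads are 22 mm wide; open, the fingers measure 114 mm over their backs; the gripper's body (76 mm by 85 mm) begins 54 mm behind the grasp point. The pads swing forward as they close: fully open they stand 13 mm farther back than shut.
Start: joints at [1.496, 0.359, 0.012, 0, -1.224, -0.288], TCP at [0.24, 0.631, 0.405] pointing down, gripper open.
Joint ranges: [-3.07, 3.07], [-1.43, 2.12], [-1.02, 1.25], [-3.03, 1.67], [-3.05, -0], [-3.03, 3.03]. Speed limits (rad/s): [2.39, 2.39, 3.01, 3.14, 3.14, 3.14].

## Interface

Orientations are given as a unit quaternion [x, y, z, w].
In Python, from rig import bot gives the robot as it stands. Calls block until the motion is done:
- bot.reach(position, orientation): joint-space move of the TCP to a pose.
- bot.move_l(position, ori=None, vel=0.15): straight line of the TCP; ori=None keeps the orientation; vel is the mean speed in m/s.
- bot.goto_joints(angles): joint-space move.
- bot.command_gripper(opening, f_grip=None): finger opening in m; f_grip is the grip in N (None keeps the last); returns when the fingers have stopped.
- bot.sleep(seconds).
- bot.inverse_kinematics(position, orientation): joint angles nearest the present ones, or None.
- bot.read_state(): the state.
- bot.capture(name): name is "scene" or "top"; returns a dict with "frame" (480x640x3 uint8, blue, green, red), "intrinsics" (3x3 intrinsics, pixels), "R" (3x3) and "t" (3): a world point X has camera coordinates R X + t. Camera axes: x right, y down, z forward; pixel columns grow to the right and rows downward; lengths in m; the calibration is good to about 2 mm. A picture is of the moment at which its call begins. There is no depth.
A pose or a line that the arm cannot do raises bot.PlanningError and nothing moves.
- bot.job_done(): hands the job in, once; it reports no verdict.
The state is a dict: "time": time; "joints": joint angles; "joint_velocities": joint speeds; "joint_torque": joint torques, N m; "tool_pos": TCP position; "eef_rot": TCP orientation; "contact_force": force on the tool from outside, world axes, zero at the start; "torque": the same for the moment, N m; "opening": finger opening in m.
Only numpy, scipy, OpenCV 4.12 (cv2) and the standard library are available. Lean on these libraries where they do the work, as an engineer would, in place of code of your own. Each camera call takes 0.05 s, during which the arm holds its last target. There are 200 camera calls.

## Task

Take the measuring probe from its holder by the black grip and stir the cleaning beads with its rod, in wide circles down among them, until most of the beads have clearly changed place and none has left the bowl. Then lower the rod upright through the gauge stand's guide sleeve without ever touching the stand with the probe, until its tip is about 20 mm below the sleeve's underside, and finish while still gripping it there, motionless and centred in the bore. Leave the other things on the bench where they are.

Things in the scene. Friction and masses are not known exactly. Their poses are not given: they have to be found in the camera images.
- probe: The measuring probe: a straight round steel rod, 10 mm in diameter and 110 mm long, under a round collar (34 mm across, 8 mm high, 110 to 118 mm above the rod's tip) and a square black grip (22 x 22 mm, 118 to 172 mm above the tip, its flat faces square to the probe's x and y). It weighs about 0.14 kg. Origin: centre of the rod's lower end; z runs up the rod. At the start it hangs upright in the holder, the collar resting on the holder's top plate.
- probe_tip (a point): The centre of the lower end of the probe's rod (same as the probe's origin).
- holder: Fixed white holder: 90 mm square foot, four posts, and an 80 mm square top plate whose upper face is 125 mm above the table, with an 18 mm through hole in its middle for the rod; the tip hangs 15 mm above the table, so lift the probe more than 110 mm to free it. Origin: centre of its underside, under the hole.
- bowl: Fixed round steel bowl with straight walls: outside 124 mm across, inside 116 mm across, rim 50 mm above the table, flat inner floor 5 mm above the table. Origin: centre of its underside; z up. The six beads lie in a ring about 34 mm from its middle; the middle itself is free at the start, about 15 mm or more around the axis.
- guide: Fixed gauge stand: 110 x 140 mm foot, a low sensor disc on it (top 20 mm above the table), a column 60 mm to the +y side of the origin (top 127 mm above the table), and an arm carrying an aluminium guide sleeve (48 mm outside, a vertical round bore 24 mm in diameter, open at both ends). The sleeve reaches from 90 mm (underside) to 115 mm (mouth) above the table. Origin: centre of the bore's axis at the table; z up.
- guide_mouth (a point): Centre of the sleeve's upper mouth, on the bore's axis, 115 mm above the table.
- bead0_center (a point): Centre of one of the six white ceramic beads in the bowl: a short loose cylinder 22 mm across and 16 mm high, 15 g.
- bead1_center (a point): Centre of one of the six white ceramic beads in the bowl: a short loose cylinder 22 mm across and 16 mm high, 15 g.
- bead2_center (a point): Centre of one of the six white ceramic beads in the bowl: a short loose cylinder 22 mm across and 16 mm high, 15 g.
- bead3_center (a point): Centre of one of the six white ceramic beads in the bowl: a short loose cylinder 22 mm across and 16 mm high, 15 g.
- bead4_center (a point): Centre of one of the six white ceramic beads in the bowl: a short loose cylinder 22 mm across and 16 mm high, 15 g.
- bead5_center (a point): Centre of one of the six white ceramic beads in the bowl: a short loose cylinder 22 mm across and 16 mm high, 15 g.
- jar: Bystander, to be left alone: small closed jar, 48 mm across, 65 mm high. Origin at its underside.
- tape: Bystander, to be left alone: flat ring (tape roll), 68 mm across, 18 mm high. Origin at its underside.
- screwdriver: Bystander, to be left alone: screwdriver lying down. Origin at its underside.
- module: Bystander, to be left alone: small circuit board module, 70 x 50 mm, 18 mm high. Origin at its underside.
- weight: Bystander, to be left alone: knobbed steel calibration weight, 38 mm across, 54 mm high. Origin at its underside.
- wrench: Bystander, to be left alone: wrench lying down. Origin at its underside.
- cup: Bystander, to be left alone: small empty cup without beads, 60 mm across, 50 mm high. Origin at its underside.
There are look-alikes about, which are no part of the job. What is shaped like the guide but orange is not meant.

How it is judged:
On the way:
1. with the held probe's tip down among the beads (no higher than the bead tops), at least four of the six beads lie more than 15 mm from where they began (horizontal distance between probe_tip and bowl below 0.058 m and z of probe_tip in the frame of bowl below 0.021 m and contact force between probe and the fingers above 1 N and (distance of each of bead0_center, bead1_center, bead2_center, bead3_center from where it was at the start of the episode above 0.015 m or distance of each of bead0_center, bead1_center, bead2_center, bead4_center from where it was at the start of the episode above 0.015 m or distance of each of bead0_center, bead1_center, bead2_center, bead5_center from where it was at the start of the episode above 0.015 m or distance of each of bead0_center, bead1_center, bead3_center, bead4_center from where it was at the start of the episode above 0.015 m or distance of each of bead0_center, bead1_center, bead3_center, bead5_center from where it was at the start of the episode above 0.015 m or distance of each of bead0_center, bead1_center, bead4_center, bead5_center from where it was at the start of the episode above 0.015 m or distance of each of bead0_center, bead2_center, bead3_center, bead4_center from where it was at the start of the episode above 0.015 m or distance of each of bead0_center, bead2_center, bead3_center, bead5_center from where it was at the start of the episode above 0.015 m or distance of each of bead0_center, bead2_center, bead4_center, bead5_center from where it was at the start of the episode above 0.015 m or distance of each of bead0_center, bead3_center, bead4_center, bead5_center from where it was at the start of the episode above 0.015 m or distance of each of bead1_center, bead2_center, bead3_center, bead4_center from where it was at the start of the episode above 0.015 m or distance of each of bead1_center, bead2_center, bead3_center, bead5_center from where it was at the start of the episode above 0.015 m or distance of each of bead1_center, bead2_center, bead4_center, bead5_center from where it was at the start of the episode above 0.015 m or distance of each of bead1_center, bead3_center, bead4_center, bead5_center from where it was at the start of the episode above 0.015 m or distance of each of bead2_center, bead3_center, bead4_center, bead5_center from where it was at the start of the episode above 0.015 m)), for 0.05 s.
At the end, for the whole second after the job is handed in: The gripper holds the probe in the guide sleeve: the tip is 10 to 35 mm below the sleeve's underside and within 3.5 mm of the bore's axis, the rod within 0.07 rad of vertical, at rest and not touching the stand; all six beads are in the bowl and the other things are within 30 mm of where they were (z of probe_tip in the frame of guide between 0.055 and 0.08 m and horizontal distance between probe_tip and guide_mouth below 0.0035 m and angle between probe's own z axis and vertical below 0.07 rad and contact force between probe and the fingers above 1 N and contact force between probe and guide below 0.2 N and linear speed of probe below 0.015 m/s and horizontal distance between each of bead0_center, bead1_center, bead2_center, bead3_center, bead4_center, bead5_center and bowl below 0.058 m and height (world z) of each of bead0_center, bead1_center, bead2_center, bead3_center, bead4_center, bead5_center below 0.05 m and distance of each of jar, tape, screwdriver, module, weight, wrench, cup from where it was at the start of the episode below 0.03 m); the arm keeps its last pose, push and grip.
It fails at once if the probe touches the gauge stand (contact force between probe and guide above 0.3 N).
It fails at once if a bead leaves the bowl (horizontal distance between any of bead0_center, bead1_center, bead2_center, bead3_center, bead4_center, bead5_center and bowl above 0.066 m).
It fails at once if a bystander is moved more than 30 mm (distance of any of jar, tape, screwdriver, module, weight, wrench, cup from where it was at the start of the episode above 0.03 m).
It also fails if it takes over 72 s, if anything falls off the work surface, if the arm or the gripper's body presses on something with over 40 N, if the wrist force passes 120 N, or if a joint passes its speed limit or range.

## Working session

There is one attempt and no reset: what is moved stays moved. The work goes in short steps, each a Python script; the robot and the scene stay as the last script left them, time stands still between calls to the robot, and variables do not carry over. Pictures are saved under pics/ and viewed, about 8 in all and at most 12, crops included, and the job is handed in when it is done.

```bash
mkdir -p pics; ls; python3 - <<'E'
from rig import bot
import cv2,numpy as np
for n in("scene","top"):
    c=bot.capture(n); cv2.imwrite(f"pics/{n}0.png",c["frame"]); print(n,c["intrinsics"].round(1).tolist(),c["R"].round(4).tolist(),c["t"].round(4).tolist(), (-c["R"].T@c["t"]).round(3))
s=bot.read_state(); print(s["time"],s["tool_pos"],s["eef_rot"],s["opening"])
E
```

```text
pics
scene [[456.8, 0.0, 325.0], [0.0, 456.8, 239.3], [0.0, 0.0, 1.0]] [[0.1961, 0.9805, -0.0117], [0.7711, -0.1616, -0.6159], [-0.6058, 0.1118, -0.7878]] [-0.2368, -0.3221, 1.4893] [1.197 0.014 0.972]
top [[522.5, 0.0, 314.4], [0.0, 522.5, 242.5], [0.0, 0.0, 1.0]] [[0.0303, -0.9995, -0.0107], [-0.9971, -0.0294, -0.0703], [0.07, 0.0128, -0.9975]] [0.1518, 0.5439, 1.4098] [0.439 0.15  1.446]
0.1 [0.23948411 0.63089863 0.40386926] [-0.12755107 -0.69497842  0.69602151  0.12763143] 0.08530296437372731
```

View pics/scene0.png

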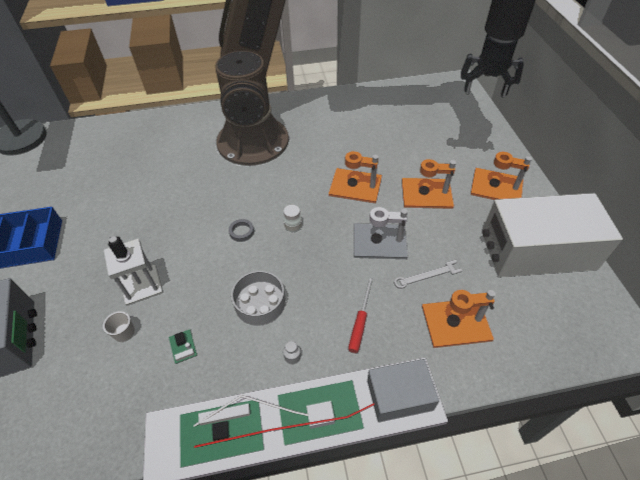

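View pics/top0.png

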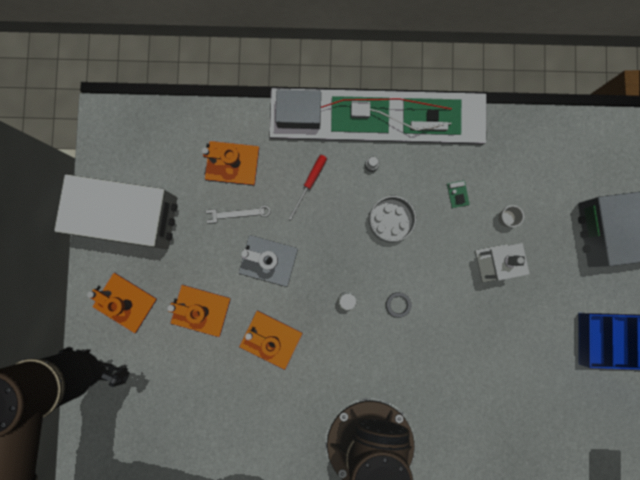

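The scene picture shows the white holder with the probe at about (118,245), the bowl at (259,297) with the cup at (118,326) as its look-alike, and the grey stand at (380,228). Four orange stands are decoys, at (355,180), (428,185), (500,180) and (458,315). In the top picture the probe is at (516,260), the bowl at (391,219) and the grey stand at (266,260). I choose the grey stand and the steel bowl with beads. Next is a close crop of each.

```bash
cat > mos.py <<'E'
import cv2,numpy as np
def tile(f,c,r,w=66,h=75,k=4):
    t=cv2.resize(f[r:r+h,c:c+w],None,fx=k,fy=k,interpolation=cv2.INTER_CUBIC)
    for i in range(0,w):
        if (c+i)%10==0:
            cv2.line(t,(i*k+k//2,0),(i*k+k//2,6),(0,0,255),1); cv2.putText(t,str(c+i),(i*k-8,16),0,.33,(0,0,255),1)
    for i in range(0,h):
        if (r+i)%10==0:
            cv2.line(t,(0,i*k+k//2),(6,i*k+k//2),(0,0,255),1); cv2.putText(t,str(r+i),(8,i*k+5),0,.33,(0,0,255),1)
    return t
E
python3 - <<'E'
from mos import *
T=cv2.imread('pics/top0.png');S=cv2.imread('pics/scene0.png')
cv2.imwrite('pics/m0.png',np.vstack([np.hstack([tile(T,470,225),tile(T,358,182),tile(T,236,222)]),np.hstack([tile(S,98,230),tile(S,227,260),tile(S,348,195)])]))
E
```

```text
(no output)
```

View pics/m0.png

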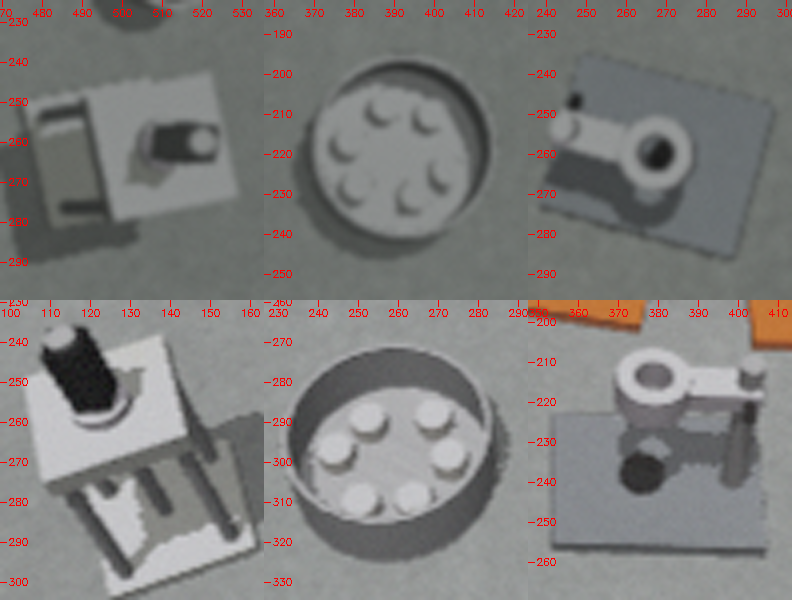

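```bash
cat > geo.py <<'E'
import numpy as np
CAM={'scene':(np.array([[456.8,0,325.0],[0,456.8,239.3],[0,0,1]]),np.array([[0.1961,0.9805,-0.0117],[0.7711,-0.1616,-0.6159],[-0.6058,0.1118,-0.7878]]),np.array([-0.2368,-0.3221,1.4893])),
'top':(np.array([[522.5,0,314.4],[0,522.5,242.5],[0,0,1]]),np.array([[0.0303,-0.9995,-0.0107],[-0.9971,-0.0294,-0.0703],[0.07,0.0128,-0.9975]]),np.array([0.1518,0.5439,1.4098]))}
def plane(cam,px,z):
    K,R,t=CAM[cam]; d=R.T@np.linalg.solve(K,[px[0],px[1],1]); o=-R.T@t
    return (o+d*(z-o[2])/d[2])[:2]
def proj(cam,X):
    K,R,t=CAM[cam]; p=(np.atleast_2d(X)@R.T+t)@K.T; return p[:,:2]/p[:,2:]
E
python3 - <<'E'
from geo import *
def tp(ti,c,r,x,y): # mosaic tile -> px
    return ((x-264*(ti%3)-1.5)/4+c,(y-300*(ti//3)-1.5)/4+r)
P=lambda n,cam,px,z:print(n,cam,np.round(px,1),plane(cam,px,z).round(4))
P('cap','top',tp(0,470,225,201,142),.187);P('cap','scene',tp(3,98,230,60,338),.187)
a=[tp(0,470,225,*q) for q in((92,103),(212,72),(238,195),(112,222))]
b=[tp(3,98,230,*q) for q in((27,377),(163,333),(188,435),(45,487))]
for cam,L in(('top',a),('scene',b)):
    W=np.array([plane(cam,p,.125) for p in L]); e=np.roll(W,-1,0)-W
    print('plate',cam,W.mean(0).round(4),np.linalg.norm(e,axis=1).round(3),(np.degrees(np.arctan2(e[:,1],e[:,0]))%90).round(1))
P('bowl','top',tp(1,358,182,402,151),.05);P('bowl','scene',tp(4,227,260,390,435.5),.05)
P('guide','top',tp(2,236,222,656,153),.115);P('guide','scene',tp(5,348,195,653,376),.115)
f=[tp(2,236,222,*q) for q in((583,52),(775,100),(735,258),(541,210))]
W=np.array([plane('top',p,.01) for p in f]);e=np.roll(W,-1,0)-W
print('foot',W.mean(0),np.linalg.norm(e,axis=1).round(3),np.degrees(np.arctan2(e[:,1],e[:,0])).round(1))
E
```

```text
cap top [519.9 260.1] [ 0.4996 -0.3284]
cap scene [112.6 239.1] [ 0.4971 -0.3317]
plate top [ 0.4982 -0.3285] [0.078 0.079 0.081 0.076] [16.2 12.1 13.8  9.9]
plate scene [ 0.4994 -0.3284] [0.078 0.081 0.079 0.084] [12.8 12.7 14.6 12. ]
bowl top [392.1 219.4] [ 0.6053 -0.039 ]
bowl scene [258.1 293.5] [ 0.6142 -0.041 ]
guide top [267.6 259.9] [0.4845 0.2847]
guide scene [378.9 213.6] [0.4859 0.2823]
foot [0.48694312 0.29359716] [0.137 0.112 0.137 0.112] [-102.3  167.7   77.9  -12.7]
```

```bash
python3 - <<'E'
import cv2
from geo import *
T=cv2.imread('pics/top0.png');S=cv2.imread('pics/scene0.png');k=5
def circ(c,z,r): a=np.linspace(0,2*np.pi,80); return np.c_[c[0]+r*np.cos(a),c[1]+r*np.sin(a),0*a+z]
def sq(c,z,h,yaw):
    a=np.radians(yaw+45+90*np.arange(5)); return np.c_[c[0]+h*2**.5*np.cos(a),c[1]+h*2**.5*np.sin(a),0*a+z]
def tile(cam,f,c,r,cur,w=53,h=60):
    t=cv2.resize(f[r:r+h,c:c+w],None,fx=k,fy=k,interpolation=cv2.INTER_CUBIC)
    for X,col in cur:
        p=(proj(cam,X)-[c,r])*k+k/2-.5
        cv2.polylines(t,[np.round(p*16).astype(int)],False,col,1,cv2.LINE_AA,4)
    return t
R,G,B=(0,0,255),(0,255,0),(255,128,0)
pr=(.4985,-.3290);bo=(.611,-.040);gu=(.4853,.2835)
cp=[(sq(pr,.187,.011,12.5),R),(sq(pr,.133,.011,12.5),R),(circ(pr,.133,.017),G),(sq(pr,.187,.011,57.5),B)]
cb=[(circ(bo,.05,.062),R),(circ(bo,.005,.058),G)]
cg=[(circ(gu,.115,.024),R),(circ(gu,.115,.012),G)]
a=np.hstack([tile('top',T,485,235,cp),tile('top',T,366,190,cb),tile('top',T,241,230,cg)])
b=np.hstack([tile('scene',S,98,225,cp),tile('scene',S,233,265,cb),tile('scene',S,352,195,cg)])
cv2.imwrite('pics/m1.png',np.vstack([a,b]))
E
```

```text
(no output)
```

View pics/m1.png

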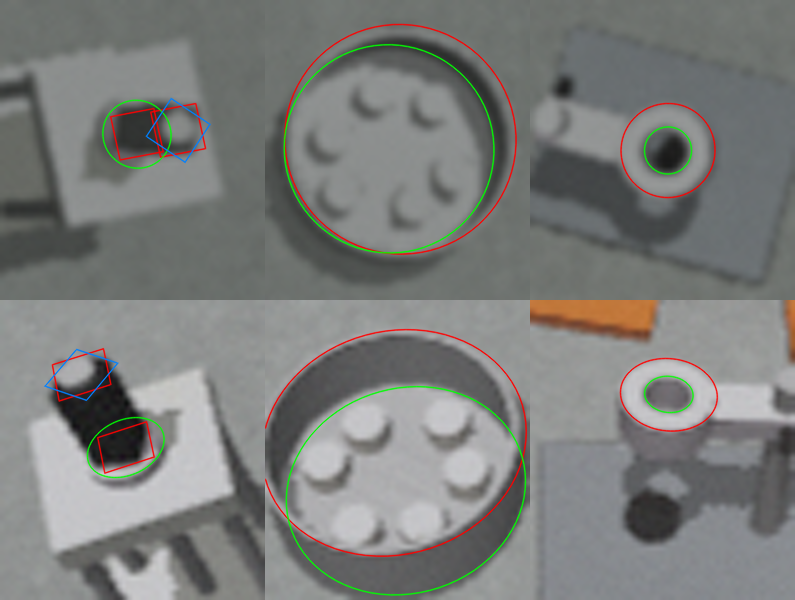

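The crops confirm the choices. The grey stand is the only non-orange one, and its mouth fits my model to about 1 mm in both views. The bowl with six beads is near (.608,-.040). The grip yaw matches the holder's, about 12.5°. Now I'll check the IK options and go to the pre-grasp pose.

```bash
cat > h.py <<'E'
from rig import bot
from geo import *
from scipy.spatial.transform import Rotation as Ro
import cv2
PR=np.array([.4987,-.3292]);BO=np.array([.608,-.040]);GU=np.array([.4853,.2835]);D=.297
def ori(deg): # jaw (tool z) along yaw deg, tool y down
    a=np.radians(deg); z=np.array([np.cos(a),np.sin(a),0]); y=np.array([0,0,-1.]); return Ro.from_matrix(np.c_[np.cross(y,z),y,z]).as_quat()
def tip(xy,z): return [float(xy[0]),float(xy[1]),float(z)+D]
E
python3 - <<'E'
from h import *
print(ori(249.2))
for d in(12.5,102.5,192.5,282.5):
    o=ori(d)
    for n,p in(('pr',tip(PR,.015)),('prup',tip(PR,.165)),('bo',tip(BO,.01)),('gu',tip(GU,.07)),('guup',tip(GU,.165))):
        q=bot.inverse_kinematics(p,o); print(d,n,None if q is None else np.round(q,2))
E
```

```text
[ 0.12764631  0.69549006 -0.69549006 -0.12764631]
12.5 pr [-0.26  0.31 -0.29  0.   -0.97 -2.67]
12.5 prup [-0.26  0.2  -0.08  0.   -1.29 -2.67]
12.5 bo None
12.5 gu [ 0.88  0.2  -0.3   0.   -1.07  2.48]
12.5 guup [ 0.88  0.14 -0.15  0.   -1.28  2.48]
102.5 pr [-0.26  0.31 -0.29  0.   -0.97 -1.1 ]
102.5 prup [-0.26  0.2  -0.08  0.   -1.29 -1.1 ]
102.5 bo [ 0.25  0.33 -0.27  0.   -0.97 -1.61]
102.5 gu [ 0.88  0.2  -0.3   0.   -1.07 -2.23]
102.5 guup [ 0.88  0.14 -0.15  0.   -1.28 -2.23]
192.5 pr [-0.26  0.31 -0.29  0.   -0.97  0.47]
192.5 prup [-0.26  0.2  -0.08  0.   -1.29  0.47]
192.5 bo [ 0.25  0.33 -0.27  0.   -0.97 -0.04]
192.5 gu [ 0.88  0.2  -0.3   0.   -1.07 -0.66]
192.5 guup [ 0.88  0.14 -0.15  0.   -1.28 -0.66]
282.5 pr [-0.26  0.31 -0.29  0.   -0.97  2.05]
282.5 prup [-0.26  0.2  -0.08  0.   -1.29  2.05]
282.5 bo [ 0.25  0.33 -0.27  0.   -0.97  1.53]
282.5 gu [ 0.88  0.2  -0.3   0.   -1.07  0.91]
282.5 guup [ 0.88  0.14 -0.15  0.   -1.28  0.91]
```

```bash
python3 - <<'E'
from h import *
o=ori(192.5)
bot.reach([PR[0],PR[1],.43],o)
f={n:bot.capture(n)["frame"] for n in("top","scene")}
a=cv2.resize(f["top"][215:305,460:560],(400,360),interpolation=2);b=cv2.resize(f["scene"][180:280,70:170],(400,400),interpolation=2)[:360]
cv2.imwrite("pics/pre.png",np.hstack([a,b])); s=bot.read_state();print(s["time"],s["tool_pos"],s["contact_force"])
E
```

```text
3.6667 [ 0.49902579 -0.32879361  0.42993346] [-0.68316368 -1.38844183  0.13438787]
```

View pics/pre.png

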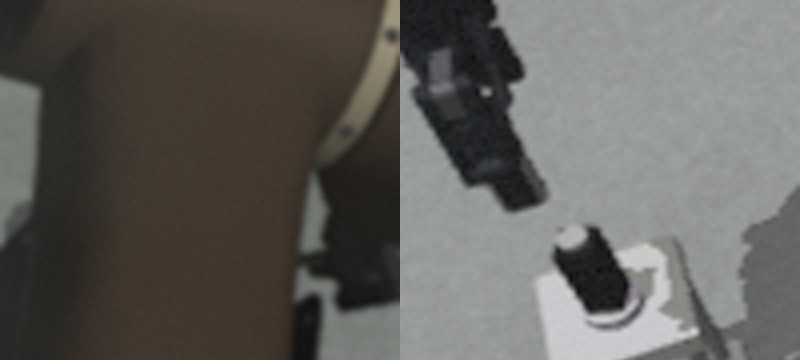

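The top view is blocked by the arm. The scene crop shows the near finger at about (520,185), lined up above the grip cap at (572,237). Next I'll descend, grip, lift and look.

```bash
python3 - <<'E'
from h import *
def st(n):
    s=bot.read_state();print(n,round(s["time"],2),s["tool_pos"].round(4) if hasattr(s["tool_pos"],'round') else s["tool_pos"],np.round(s["contact_force"],1),round(s["opening"],4))
bot.move_l(tip(PR,.015),vel=.1); st('down')
bot.command_gripper(.015,f_grip=70); st('grip')
bot.move_l(tip(PR,.065),vel=.1); st('up5')
bot.move_l(tip(PR,.17),vel=.12); st('up')
f={n:bot.capture(n)["frame"] for n in("top","scene")}
cv2.imwrite("pics/lift_top.png",f["top"]);cv2.imwrite("pics/lift.png",cv2.resize(f["scene"][130:310,60:180],None,fx=3,fy=3,interpolation=2))
E
```

```text
down 5.0 [ 0.4989 -0.3293  0.3127] [ 0.6  0.9 -0.3] 0.0857
grip 5.59 [ 0.4988 -0.3292  0.3124] [-0.2  0.9  4.2] 0.0255
up5 6.24 [ 0.4984 -0.3291  0.3614] [-0.8 -0.2 -0.5] 0.0251
up 7.27 [ 0.4986 -0.3291  0.466 ] [ 0.   0.3 -0.9] 0.0251
```

View pics/lift.png

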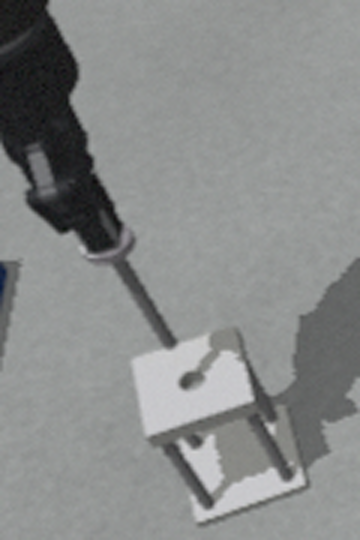

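Grip holds: the rod is clear of the plate, with the collar at crop (107,245), the tip at (174,346) and the hole at (192,378). Next, above the bowl.

```bash
python3 - <<'E'
from h import *
o=ori(192.5)
print(plane('scene',(60+174/3-.3,130+345/3-.3),.169))
bot.reach(tip(BO,.17),o); bot.move_l(tip(BO,.085),vel=.15); bot.sleep(.2)
s=bot.read_state();print(s["time"],s["tool_pos"],s["contact_force"],s["opening"])
f={n:bot.capture(n)["frame"] for n in("top","scene")}
for n in f: cv2.imwrite(f"pics/bowl_{n}.png",f[n])
a=cv2.resize(f["top"][180:260,350:430],(400,400),interpolation=2);b=cv2.resize(f["scene"][210:330,220:300],(400,600),interpolation=2)
print(proj('scene',[[*s["tool_pos"][:2],s["tool_pos"][2]-.2974],[*s["tool_pos"][:2],s["tool_pos"][2]-.1874]]))
cv2.imwrite("pics/bowl1.png",np.hstack([np.vstack([a,np.zeros((200,400,3),np.uint8)]),b]))
E
```

```text
[ 0.49976107 -0.32710565]
9.4667 [ 0.60822853 -0.04005809  0.38317609] [-0.30475926  0.34906271 -0.69425015] 0.02528180625314747
[[256.26676149 283.09435641]
 [249.4649513  254.87283339]]
```

View pics/bowl1.png

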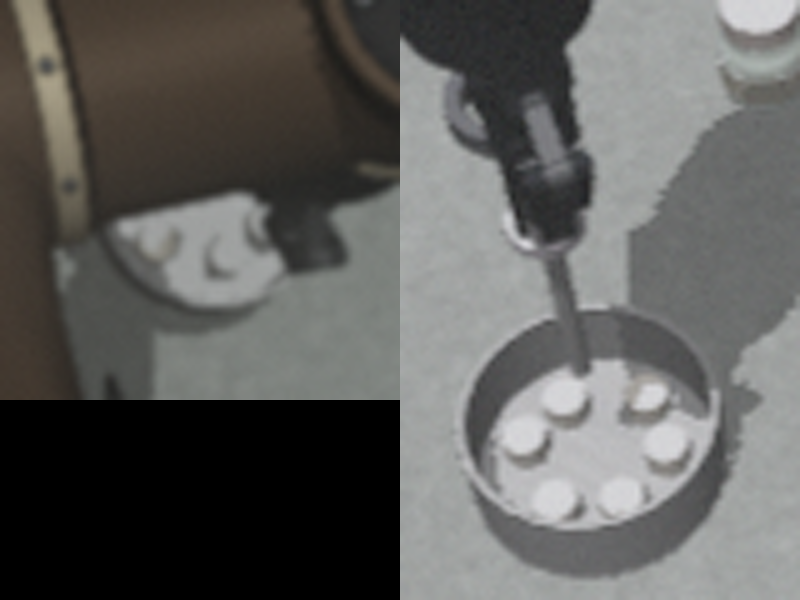

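```bash
python3 - <<'E'
from h import *
print(plane('scene',(259,298.6),.021),plane('top',(388.4,220.4),.021),plane('scene',(255.6,284),.0858))
f=cv2.imread('pics/scene0.png');g=cv2.cvtColor(f,6)[282:320,238:285]
_,m=cv2.threshold(g,0,255,8);n,l,s,c=cv2.connectedComponentsWithStats(m);print([(s[i,4],(c[i]+[238,282]).round(1).tolist(),plane('scene',c[i]+[238,282],.021).round(4).tolist()) for i in range(1,n)])
E
```

```text
[ 0.61054694 -0.04221029] [ 0.60567557 -0.03277539] [ 0.61039558 -0.04185558]
[(np.int32(1109), [259.6, 298.1], [0.6095, -0.0407]), (np.int32(48), [281.5, 315.9], [0.6679, 0.0043]), (np.int32(6), [238.7, 318.3], [0.6539, -0.0945])]
```

In the scene view the bead centre is (.6105,-.0422) and the held tip is (.6104,-.0419), so the commanded point is the bowl centre. Now stirring.

```bash
python3 - <<'E'
from h import *
import time
bot.move_l(tip(BO,.011),vel=.08)
s=bot.read_state();print(s["time"],np.round(s["contact_force"],1));t0=s["time"]
mx=0
for k in range(1,39):
    a=k*2*np.pi/14; r=min(.034,.034*k/10)
    bot.move_l(tip(BO+r*np.array([np.cos(a),np.sin(a)]),.011),vel=.08)
    s=bot.read_state(); F=np.linalg.norm(s["contact_force"]); mx=max(mx,F)
    if F>18 or s["time"]-t0>22: print('stop',k,F); break
print(s["time"],mx,s["opening"],s["tool_pos"])
f=bot.capture("scene")["frame"];cv2.imwrite("pics/stir.png",f)
cv2.imwrite("pics/stir1.png",cv2.resize(f[240:330,220:300],(640,720),interpolation=2)[100:700])
E
```

```text
10.6417 [ 0.7 -0.8 -1. ]
22.95 7.72042882767839 0.024694340851904167 [ 0.60138432 -0.07282609  0.30809243]
```

View pics/stir1.png

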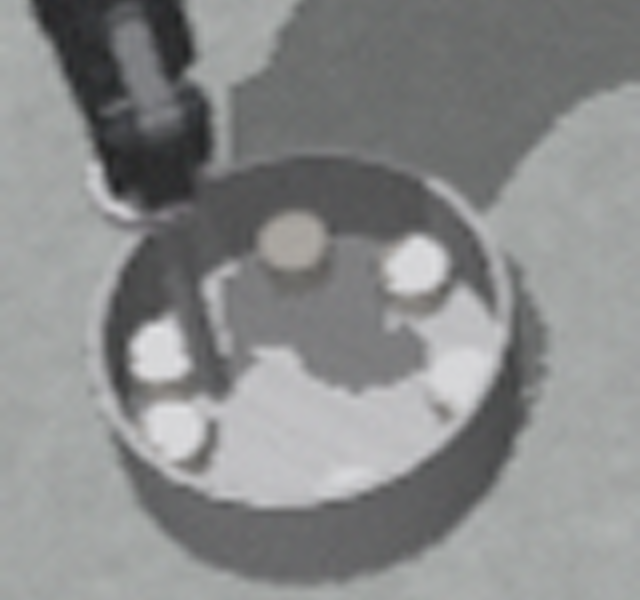

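Five beads lie against the wall, and a sixth is just visible at (345,478). None is outside. I'll make wider circles to drag them round clearly.

```bash
python3 - <<'E'
from h import *
s=bot.read_state();t0=s["time"];mx=0
a0=np.arctan2(s["tool_pos"][1]-BO[1],s["tool_pos"][0]-BO[0])
for k in range(1,27):
    a=a0+k*2*np.pi/16; r=min(.043,.034+.002*k)
    bot.move_l(tip(BO+r*np.array([np.cos(a),np.sin(a)]),.011),vel=.1)
    s=bot.read_state(); F=np.linalg.norm(s["contact_force"]); mx=max(mx,F)
    if k in(8,17): cv2.imwrite(f"pics/st{k}.png",bot.capture("scene")["frame"])
    if F>25 or s["time"]-t0>14: print('stop',k,F); break
print(k,s["time"],mx,s["opening"],s["tool_pos"])
f=bot.capture("scene")["frame"];cv2.imwrite("pics/st99.png",f)
L=[cv2.resize((cv2.imread(f"pics/{n}.png"))[255:325,228:294],(396,300) if 0 else (283,300),interpolation=2) for n in("scene0","stir","st8","st17","st99")]
cv2.imwrite("pics/st.png",np.vstack([np.hstack([L[0],L[2]]),np.hstack([L[3],L[4]])]))
E
```

```text
26 31.2583 14.571839323570169 0.02120618790134714 [ 0.58459288 -0.00396011  0.30818693]
```

View pics/st.png

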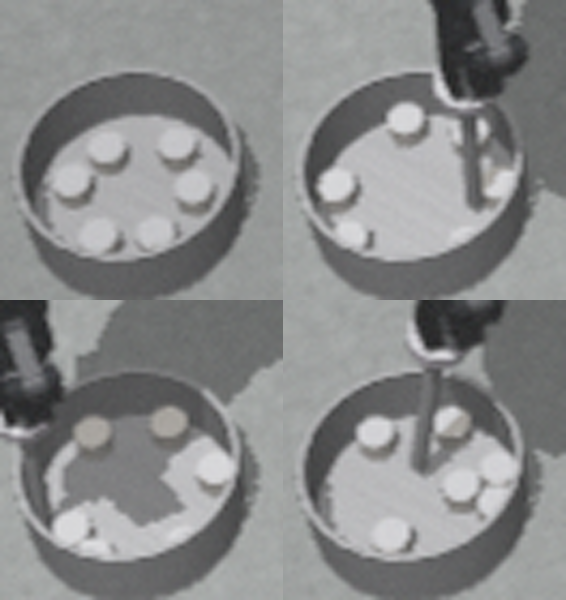

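```bash
python3 - <<'E'
from h import *
c=[.5846,-.004]
print(proj('scene',[[*c,.0107],[*c,.1207],[*c,.05]]).round(1), plane('scene',(259.9,294.3),.0107))
f=cv2.imread('pics/st99.png')
cv2.imwrite('pics/st99b.png',cv2.resize(f[225:325,225:300],(600,600) if 0 else (450,600),interpolation=2))
E
```

```text
[[273.8 289.1]
 [269.  263.5]
 [272.2 280.4]] [ 0.59253634 -0.03933492]
```

View pics/st99b.png

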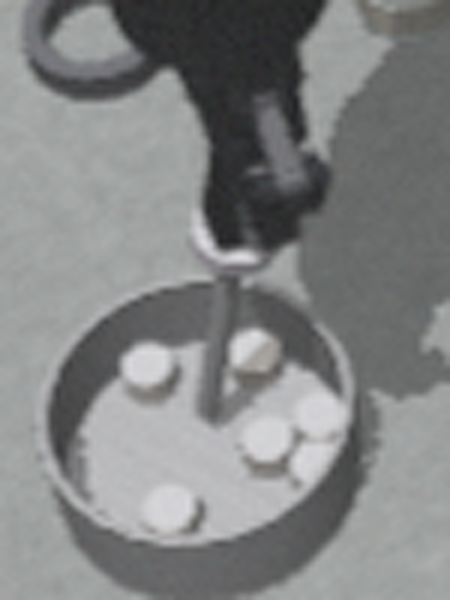

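The beads are clearly stirred, but the rod has tilted in the jaws: the tip sits about 35 mm toward −y from where it should be, roughly 14° about the jaw axis. I'll firm up the grip, lift clear and measure the tilt.

```bash
cat >> h.py <<'E'
def rodfit(frame,bg,p_top,p_tip,half=9):
    """rod centre line in image: sample across the line p_top->p_tip, difference against empty background"""
    d=cv2.GaussianBlur(cv2.absdiff(frame,bg).max(2).astype(np.float32),(0,0),.6)
    u=(p_tip-p_top)/np.linalg.norm(p_tip-p_top); n=np.array([-u[1],u[0]]); s=np.arange(-half,half+.01,.25); out=[]
    L=np.linalg.norm(p_tip-p_top)
    for t in np.arange(0,L+8,1.5):
        q=p_top+u*t+s[:,None]*n
        v=cv2.remap(d,q[None,:,0].astype(np.float32),q[None,:,1].astype(np.float32),cv2.INTER_LINEAR)[0]
        m=v>max(12,.5*v.max()); out.append((round(t,1),round(float((s*m).sum()/max(m.sum(),1)),2),round(m.sum()*.25,2),round(float(v.max()))))
    return out
E
python3 - <<'E'
from h import *
bot.command_gripper(.015,f_grip=120)
p=bot.read_state()["tool_pos"]
bot.move_l([p[0],p[1],p[2]+.14],vel=.15); bot.sleep(.2)
s=bot.read_state();print(s["time"],s["tool_pos"],s["opening"],s["contact_force"])
f={n:bot.capture(n)["frame"] for n in("top","scene")}
for n in f: cv2.imwrite(f"pics/tilt_{n}.png",f[n])
p=s["tool_pos"]
q=proj('scene',[[p[0],p[1],p[2]-.155],[p[0],p[1],p[2]-.2974]]);print(q)
b=cv2.resize(f["scene"][195:320,225:300],(480,800)if 0 else (360,600),interpolation=2)
t=proj('top',[[p[0],p[1],p[2]-.155],[p[0],p[1],p[2]-.2974]]);print(t)
a=cv2.resize(f["top"][180:280,355:428],(438,600),interpolation=2)
cv2.imwrite('pics/tilt.png',np.hstack([b,a]))
E
```

```text
32.8083 [ 0.58480916 -0.00379921  0.44700152] 0.020904137411565646 [-0.73505458 -0.63351823 -0.502653  ]
[[259.72379434 213.85649266]
 [267.6746111  256.06738898]]
[[391.09861702 215.62763158]
 [383.33929158 222.57955974]]
```

View pics/tilt.png

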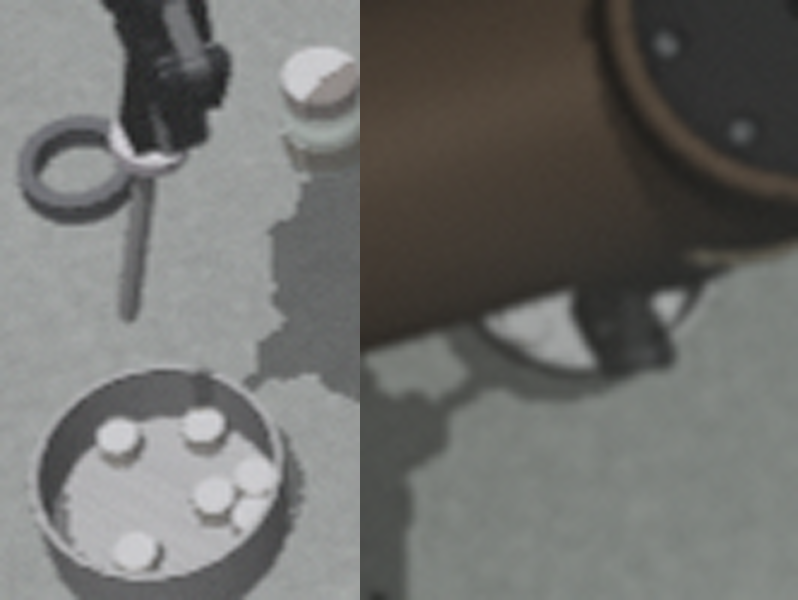

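The scene crop shows the rod leaning, with the collar at (148,155) and the tip at (128,316). All six beads are in the bowl. The top view is blocked. I'll solve for the tilt about the jaw axis and turn the tool so the rod is upright.

```bash
python3 - <<'E'
from h import *
from scipy.optimize import least_squares
s=dict(tool_pos=np.array([0.58480916,-0.00379921,0.44700152]))
j=ori(192.5); z=Ro.from_quat(j).as_matrix()[:,2]
G=s["tool_pos"]-[0,0,.155]
tipo=np.array([225+128/4.8-.4,195+315/4.8-.6]); mid=np.array([225+137.5/4.8-.4,195+250/4.8-.4]);top=np.array([225+144.5/4.8-.4,195+185/4.8-.4])
def pts(phi): 
    R=Ro.from_rotvec(phi*z).as_matrix(); return R,[G+R@[0,0,-l] for l in(.1424,.09,.0324)]
def res(v):
    R,P=pts(v[0]); p=proj('scene',P)
    u=(p[2]-p[0])/np.linalg.norm(p[2]-p[0]); n=np.array([-u[1],u[0]])
    return np.r_[p[0]-tipo,(p[0]-mid)@n,(p[0]-top)@n]
r=least_squares(res,[0.]);print(np.degrees(r.x),r.fun.round(2));print(pts(r.x[0])[1], proj('scene',pts(r.x[0])[1]))
E
```

```text
[15.78257871] [-0.53  0.49  0.15  1.28]
[array([ 0.59319209, -0.04161217,  0.15496989]), array([ 0.59010736, -0.02769785,  0.20539445]), array([ 0.58671651, -0.01240272,  0.26082298])] [[250.73911692 260.51382461]
 [253.83209118 244.45204687]
 [257.5114847  225.34500098]]
```

```bash
cat >> h.py <<'E'
PHI=np.radians(15.78); J0=ori(192.5); ZJ=Ro.from_quat(J0).as_matrix()[:,2]
def hold(phi=PHI):
    Rc=Ro.from_rotvec(-phi*ZJ); q=(Rc*Ro.from_quat(J0)).as_quat(); off=Rc.apply([0,0,-.155])+[0,0,-.1424]; return q,off
def tcp(xy,z,phi=PHI): return (np.array([xy[0],xy[1],z])-hold(phi)[1]).tolist()
E
python3 - <<'E'
from h import *
from scipy.optimize import linear_sum_assignment as lsa
from scipy.spatial.distance import cdist
S=np.array([(368,424),(450,418),(468,467),(422,518),(357,521),(327,460)],float);S=[plane('scene',((x-265)/5+233-.4,(y-300)/5+265-.4),.021) for x,y in S]
N=np.array([(119,437),(204,424),(254,475),(213,495),(248,512),(135,550)],float);N=[plane('scene',(x/4.8+225-.4,y/4.8+195-.4),.021) for x,y in N]
C=cdist(S,N);print((C*1e3).round());i,k=lsa(C>.015);print('surely moved',(C>.015)[i,k].sum(),np.mean(S,0),np.array(N).round(3).tolist())
q,off=hold()
for n,p in(('b',tcp(BO,.16)),('bl',tcp(BO,.011)),('g',tcp(GU,.16)),('gl',tcp(GU,.07))):
    r=bot.inverse_kinematics(p,q);print(n,None if r is None else np.round(r,2))
bot.reach(tcp(BO,.16),q);bot.sleep(.2)
s=bot.read_state();print(s["time"],s["tool_pos"]+off)
f=bot.capture("scene")["frame"];cv2.imwrite("pics/up.png",f);bg=cv2.imread("pics/scene0.png")
P=proj('scene',[[*BO,.16+.105],[*BO,.16]]);print(P)
for o in rodfit(f,bg,P[0],P[1]):print(o)
E
```

```text
[[15. 37. 61. 47. 68. 55.]
 [51. 17. 25. 27. 41. 68.]
 [71. 47. 16. 10. 12. 55.]
 [75. 71. 50. 30. 34. 27.]
 [65. 79. 73. 50. 62.  4.]
 [32. 63. 78. 58. 78. 41.]]
surely moved 4 [ 0.6093292  -0.04123638] [[0.569, -0.061], [0.57, -0.018], [0.606, 0.003], [0.613, -0.018], [0.626, -0.002], [0.636, -0.06]]
b [ 0.08  0.28  0.11 -0.28 -1.44  0.18]
bl [ 0.08  0.39 -0.08 -0.3  -1.16  0.27]
g [ 0.71  0.11 -0.12 -0.26 -1.22 -0.42]
gl [ 0.71  0.18 -0.24 -0.28 -1.04 -0.36]
33.5167 [ 0.60760649 -0.03906873  0.15996922]
[[244.53757347 234.25727522]
 [251.82408367 264.50418103]]
(np.float64(0.0), 3.12, np.float64(12.0), 62)
(np.float64(1.5), 5.5, np.float64(5.75), 79)
(np.float64(3.0), 2.75, np.float64(10.25), 59)
(np.float64(4.5), 2.25, np.float64(8.25), 31)
(np.float64(6.0), 1.0, np.float64(5.25), 32)
(np.float64(7.5), -2.42, np.float64(8.25), 68)
(np.float64(9.0), -3.0, np.float64(12.25), 71)
(np.float64(10.5), -3.0, np.float64(12.25), 72)
(np.float64(12.0), -2.75, np.float64(12.75), 72)
(np.float64(13.5), -2.38, np.float64(13.5), 67)
(np.float64(15.0), -1.62, np.float64(15.0), 68)
(np.float64(16.5), -1.12, np.float64(16.0), 62)
(np.float64(18.0), -0.75, np.float64(16.75), 62)
(np.float64(19.5), -0.38, np.float64(17.5), 60)
(np.float64(21.0), -0.5, np.float64(17.25), 62)
(np.float64(22.5), -0.62, np.float64(17.0), 64)
(np.float64(24.0), -0.75, np.float64(16.75), 61)
(np.float64(25.5), -0.75, np.float64(16.75), 61)
(np.float64(27.0), -1.0, np.float64(16.25), 64)
(np.float64(28.5), -1.38, np.float64(15.5), 66)
(np.float64(30.0), -1.62, np.float64(15.0), 64)
(np.float64(31.5), -1.62, np.float64(15.0), 58)
(np.float64(33.0), -1.75, np.float64(14.75), 45)
(np.float64(34.5), -2.38, np.float64(13.5), 42)
(np.float64(36.0), -2.5, np.float64(13.25), 42)
(np.float64(37.5), -3.38, np.float64(11.5), 42)
(np.float64(39.0), -5.88, np.float64(6.5), 41)
```

```bash
python3 - <<'E'
from h import *
g=cv2.cvtColor(cv2.imread('pics/up.png'),6)
print('     ',*range(238,264))
for r in range(232,272,2): print(r,*['%3d'%v for v in g[r,238:264]])
E
```

```text
238 239 240 241 242 243 244 245 246 247 248 249 250 251 252 253 254 255 256 257 258 259 260 261 262 263
232  38  38  50  70  70  52  47  45  51  47  58  59  66  63  59  66 128 167 167 164 164 162 165 164 166 172
234  51  43  42  52  76  81  66  61  77 111 125 109  84  67  71 103 145 163 158 159 163 164 164 165 166 164
236 165 147 157 162 150 150 148 144 136 114  92  85  68  86 138 162 161 162 162 168 169 164 164 164 163 165
238 113 130 140 133 109  99 100  94  94  83  76  94 141 168 167 165 158 157 156 159 138 111 113 110 111 114
240  74  74  81  89  88  88  85  82  81  88 138 162 158 138 112 111 112 109 111 111 112 110 109 106 108 111
242 167 167 165 169 151 110  83  86  80  80  90 113 113 112 113 109 112 113 114 112 110 112 114 113 110 113
244 167 169 164 161 168 149 109  87  86  83  85 103 115 116 111 110 113 116 114 114 115 112 112 113 114 113
246 168 168 170 173 172 168 132  86  86  84  81  91 110 113 113 113 117 114 111 112 111 109 112 111 113 111
248 168 168 169 168 167 138 106  92  96  94  85  84 102 114 113 111 112 113 112 114 110 114 113 111 107 113
250 168 167 163 141 113 
[... 463 characters left out ...]
  95  85  91 106 110 111 112 110 111 113 111 110 108
260 173 173 169 167 145 113 110 112 110 111 105 101  98  95  90  88 102 114 114 111 112 112 114 113 113 110
262 167 166 165 165 167 144 113 111 109 109 111 105 103  96  92  86  86 101 108 108 111 111 112 112 114 113
264 169 170 172 169 174 176 156 121 110 111 115 113 107  99  99  90  86 104 111 112 112 113 114 113 111 112
266 169 172 173 172 173 170 167 147 121 112 112 113 111 110 108 106 111 111 112 114 108 112 110 111 114 108
268 166 167 167 165 164 167 169 169 151 126 119 109 109 111 110 113 112 112 114 113 107 108 110 109 110 114
270 166 167 165 164 165 167 171 173 171 172 151 124 119 111 119 119 120 115 118 114 113 117 115 117 115 115
```

The rod is nearly upright now, with about 2° of overcorrection, so φ is about 13.6°. I'll make one more gentle sweep along the wall for the two beads whose displacement is in doubt, then measure again.

```bash
sed -i 's/radians(15.78)/radians(13.8)/' h.py; python3 - <<'E'
from h import *
q,off=hold()
P=lambda r,d:BO+r*np.array([np.cos(np.radians(d)),np.sin(np.radians(d))])
bot.reach(tcp(P(.012,190),.12),q)
bot.move_l(tcp(P(.012,190),.012),ori=q,vel=.12)
s=bot.read_state();print(s["time"],np.round(s["contact_force"],1));mx=0
bot.move_l(tcp(P(.036,179),.012),vel=.06)
for d in range(190,372,15):
    bot.move_l(tcp(P(.037,d),.012),vel=.07);s=bot.read_state();F=np.linalg.norm(s["contact_force"]);mx=max(mx,F)
    if F>12: print('stop',d,F);break
bot.sleep(.1)
print(s["time"],mx,s["opening"])
a=bot.capture("scene")["frame"]; p=s["tool_pos"]+off
bot.move_l(tcp(P(.020,d),.012),vel=.1)
bot.move_l(tcp(P(.020,d),.165),vel=.18)
bot.reach(tcp(GU,.165),q);bot.sleep(.2)
s=bot.read_state();print(s["time"],s["tool_pos"]+off)
f={n:bot.capture(n)["frame"] for n in("top","scene")}
for n in f: cv2.imwrite(f"pics/g_{n}.png",f[n])
cv2.imwrite("pics/sweep.png",a)
P=proj('scene',[[*GU,.165+.11],[*GU,.165],[*GU,.115]]);print(P)
b=cv2.resize(f["scene"][140:240,345:412],(402,600),interpolation=2)
c=cv2.resize(f["scene"][255:325,228:294],(380,403),interpolation=2)
t=cv2.resize(f["top"][230:290,236:300],(380,356),interpolation=2)[:197]
cv2.imwrite("pics/g1.png",np.hstack([b,np.vstack([c,t])]))
E
```

```text
34.9083 [ 0.  -0.8 -0.4]
39.2167 10.401397356458395 0.0205861580851624
42.2 [0.48594596 0.28277341 0.16478802]
[[385.18667106 165.57253307]
 [380.96816811 199.60749799]
 [379.26335284 213.36198117]]
```

View pics/g1.png

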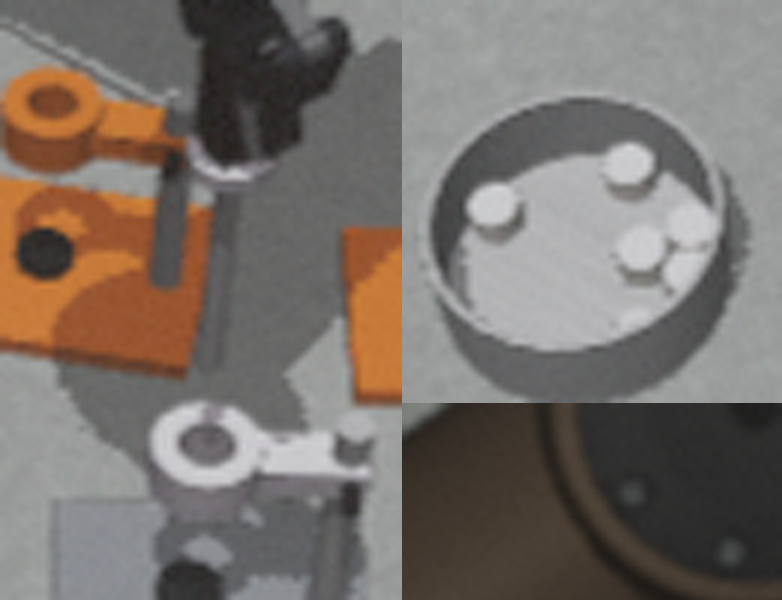

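The crop shows the rod upright above the sleeve, with the tip end at (208,370) and the mouth centre at (205,444). All six beads are in the bowl. That was my 12th picture, so from here I measure from pixel values.

```bash
python3 - <<'E'
from h import *
g=cv2.cvtColor(cv2.imread('pics/g_scene.png'),6);b=cv2.imread('pics/g_scene.png')[...,2]
print('red',*range(372,394))
for r in range(170,206,2): print(r,*['%3d'%v for v in b[r,372:394]])
print('gray',*range(367,394))
for r in range(204,226): print(r,*['%3d'%v for v in g[r,367:394]])
from scipy.optimize import linear_sum_assignment as lsa
from scipy.spatial.distance import cdist
S=np.array([(368,424),(450,418),(468,467),(422,518),(357,521),(327,460)],float);S=[plane('scene',((x-265)/5+233-.4,(y-300)/5+265-.4),.021) for x,y in S]
N=[plane('scene',((x-402)/5.757+228-.4,y/5.757+255-.4),.021) for x,y in((495,207),(630,163),(688,222),(643,248),(685,268),(635,320))]
C=cdist(S,N);print((C*1e3).round());
for T in(.015,.018):i,k=lsa(C>T);print(T,(C>T)[i,k].sum())
E
```

```text
red 372 373 374 375 376 377 378 379 380 381 382 383 384 385 386 387 388 389 390 391 392 393
170  73  69  72  84  98 119 121 116 115 114 113 111 112 111 113 104  97 100 103 102 104 104
172  80  83  83  82 106 141 150 154 123  77  82  88  89  94 100 101 100 100 101 101 103 103
174  81  78  81  79 144 180 163 134  97  72  78  81  83  98 102 101 100 103 101 103 103 103
176  79  84  80  93 127 154 155 142 106  81  82  81  86  97 102 104 105 103  99 102 107 103
178  84  82  81  89 129 151 154 134  95  78  83  80  94 101  99 103 103 101 102 103 104 106
180  81  81  81 110 144 153 154 128  84  87  80  83  96 104  99 105 104 103 100  99 101  99
182  82  84  81 108 147 153 154 125  88  96  95  91  96 105 105 104 102 102 101 100 102 100
184  79  82  81 124 154 153 141 112  93  97  93  89  95 100  99 104 102 101 103 104 103 103
186  80  83  89 131 155 157 139 107  96  98  93  92 103 104 103 104 103 104 104 101 102 101
188 125 126 142 155 156 158 131  91  95  97  92  97 101 100 101 103 103 103 106 102 103 102
190 154 154 156 155 153 154 122  88 100  93  90  95 101 100 103 104 100 101 100 100 104 
[... 2703 characters left out ...]
2 113 116 128 143 139 125 111 111 107 105  97  94 104 111 112 113 115 114
222 153 150 141 113 103 107 110 111 115 113 114 114 113 113 110 111 109 105 102  91  98 106 107 109 108 108 107
223 130 130 133 130 121 105 105 112 114 114 116 116 115 114 116 112 110 105 101  98 100 103 105 101  94  85  86
224 141 142 146 152 140 119 110 112 112 116 117 118 115 114 112 110 108 100 113 118 106  99  97  97  97  96  95
225 142 142 141 143 140 128 110 106 112 112 109 113 114 110 108 108 107 102 120 138 128 104  98  97  96  92  93
[[23. 38. 61. 48. 68. 71.]
 [63. 17. 24. 27. 42. 61.]
 [76. 47. 16.  9. 13. 35.]
 [73. 71. 50. 31. 35. 11.]
 [55. 79. 73. 51. 63. 41.]
 [18. 64. 78. 59. 79. 70.]]
0.015 4
0.018 2
```

```bash
python3 - <<'E'
from h import *
q,off=hold()
t=plane('scene',(379.0,199.8),.1648);m=plane('scene',(379.0,213.75),.115);d=m-t;print(t,m,d)
s=bot.read_state();p=s["tool_pos"]
n=np.array([p[0]+d[0],p[1]+d[1],p[2]])
bot.move_l(n.tolist(),ori=q,vel=.05)
bot.move_l([n[0],n[1],.127-off[2]],vel=.06);bot.sleep(.2)
s=bot.read_state();print(s["time"],s["tool_pos"],s["tool_pos"]+off,np.round(s["contact_force"],1))
f={n:bot.capture(n)["frame"] for n in("top","scene")}
for k in f: cv2.imwrite(f"pics/h_{k}.png",f[k])
g=f["scene"][...,2]
print('red',*range(369,392))
for r in range(182,221): print(r,*['%3d'%v for v in g[r,369:392]])
X=s["tool_pos"]+off;print(proj('scene',[[*X[:2],X[2]+.1],X,[*X[:2],.115]]))
E
```

```text
[0.48474054 0.27875541] [0.48639125 0.28249072] [0.00165071 0.0037353 ]
43.5333 [0.49549135 0.25062657 0.42034906] [0.487489   0.28672286 0.12742325] [-0.2  0.1 -0.9]
red 369 370 371 372 373 374 375 376 377 378 379 380 381 382 383 384 385 386 387 388 389 390 391
182 148 108  80  88  85  78 111 146 143 124 111 112 126 137 153 159 158 132 101  90  94  98 101
183 171 108  81  82  84  80 122 155 155 149 131 113 111 113 115 116 113 101  96  97 100 101 100
184 169 107  80  82  81  85 124 156 155 155 133  98  95  99 108 111 110 106 102 102 103 102 103
185 152  86  80  82  82  88 128 153 153 158 129  86  81  79  83  84  94 104 104 104 104 104 103
186 131  87  80  82  80  92 129 157 153 156 129  90  76  79  83  80  94 102 106 101 104 101 103
187 137 110  88  90  92 109 143 155 153 146 116  90  82  83  78  81  95 102 103 104 102 103 105
188 154 147 133 124 124 141 156 154 155 140 110  88  80  80  84  83  94 102 104 101 104 104 101
189 156 154 154 154 157 155 152 154 153 131 102  90  75  80  80  84  94 101 103 108 103 106 103
190 154 156 157 153 155 153 156 153 153 126  98  89  75  84  79  88  
[... 2294 characters left out ...]
  96 163 202 204 201 199 170 140 143
215  97 157 198 204 206 180 139 115 114 113 109  94  93  95 116 171 203 202 203 181 155 149 144
216 100 137 184 203 203 202 187 150 125 112 105  94  99 119 158 192 201 206 201 189 189 184 159
217 101  98 151 193 200 203 201 194 167 145 137 136 151 181 204 205 202 202 184 186 202 205 205
218  98  98 105 152 193 201 203 204 202 203 204 204 203 201 203 203 203 184 132 145 187 188 190
219 101  98 104 112 154 187 195 203 202 204 203 203 203 203 202 195 179 140  91  89 102 109 108
220 104 100 107 108 111 120 160 183 188 192 193 193 192 190 180 146 107  97  90 104 119 117 116
[[384.89640513 181.43953974]
 [381.17928166 210.48279253]
 [380.75351468 213.8094665 ]]
```

```bash
python3 - <<'E'
from h import *
q,off=hold()
t=plane('scene',(380.2,210.1),.1274);m=plane('scene',(379.0,213.75),.115);d=m-t;print(t,m,d)
s=bot.read_state();p=s["tool_pos"]
d=np.clip(d,-.003,.003)
n=np.array([p[0]+d[0],p[1]+d[1],p[2]])
bot.move_l(n.tolist(),ori=q,vel=.03)
bot.move_l([n[0],n[1],.098-off[2]],vel=.05);bot.sleep(.3)
s=bot.read_state();print(s["time"],s["tool_pos"],s["tool_pos"]+off,np.round(s["contact_force"],1))
f=bot.capture("scene")["frame"];cv2.imwrite("pics/i_scene.png",f)
g=f["scene"][...,2] if isinstance(f,dict) else f[...,2]
print('red',*range(369,392))
for r in range(193,221): print(r,*['%3d'%v for v in g[r,369:392]])
X=s["tool_pos"]+off;print(proj('scene',[[*X[:2],X[2]+.1],[*X[:2],.115]]))
E
```

```text
[0.48574368 0.28468549] [0.48639125 0.28249072] [ 0.00064757 -0.00219477]
44.9167 [0.49611385 0.2484054  0.39116984] [0.48811149 0.28450169 0.09824403] [-0.2 -1.  -0.4]
red 369 370 371 372 373 374 375 376 377 378 379 380 381 382 383 384 385 386 387 388 389 390 391
193 157 152 153 154 157 153 154 157 136 105 112 111 108 111 104 111 104 102 103 105 107 107 107
194 155 154 154 155 153 153 157 157 129  90  87  76  83  85  92 101 103 104 105 106 106 102 105
195 154 156 155 154 154 157 154 157 132  89  85  81  83  82  92 102 101 107 103 105 104 105 104
196 155 155 154 153 152 154 153 144 123  97  86  83  84  83  94 103 102 107 105 104 103 105 108
197 155 154 153 154 156 155 157 142 113  92  74  79  80  86  97 105 104 105 104 104 106 102 103
198 153 157 155 154 155 154 157 131 103  95  78  82  81  85 101 106 109 109 106 107 102 103 105
199 147 150 153 152 155 155 156 128 100  95  81  82  81  88  99 107 107 107 105 101 105 101 108
200 110 120 130 141 146 148 148 128 101  87  74  85  83  89 100 104 108 107 103 105 104 104 106
201 102 104 107 104  99 102 104 105 104  90  77  87  84  92 104 103
[... 1211 characters left out ...]
7  99  95  95  95  87  87  96  99 161 183 148 142 139 139 139 143
215  96 157 198 203 205 183 140 105  94  96 100  85  86  97 120 170 204 185 156 143 135 141 141
216 100 136 186 201 203 202 187 140 106  99  95  89  98 120 159 192 204 202 196 166 136 146 144
217 100  97 149 193 204 200 204 194 164 143 131 128 150 186 204 202 203 202 166 134 146 146 143
218 101  98 108 152 193 202 205 203 204 205 203 203 202 204 202 202 202 185 133 109 141 136 138
219  99  98 104 112 151 185 197 202 203 201 204 203 205 203 199 192 181 140  90  89  91  92  92
220 100  99 103 108 112 122 160 184 188 189 195 195 193 189 180 147 107  99  94  93  99  96  97
[[382.91130517 190.68586863]
 [379.95671965 214.13312137]]
```

The rod is inside the sleeve and centred sideways to about 0.3 px (rod axis at mouth level about 378.8, bore centre 378.95). Tip and mouth rows suggest it is about 1.5 mm too far in +x. I'll apply that correction, lower to depth and recheck.

```bash
python3 - <<'E'
from h import *
q,off=hold()
p=bot.read_state()["tool_pos"]
n=np.array([p[0]-.0015,p[1]+.0003,p[2]])
bot.move_l(n.tolist(),ori=q,vel=.02)
bot.move_l([n[0],n[1],.069-off[2]],vel=.04);bot.sleep(.6)
s=bot.read_state();print(s["time"],s["tool_pos"]+off,np.round(s["contact_force"],1),s["opening"],np.abs(s["joint_velocities"]).max())
f=bot.capture("scene")["frame"];cv2.imwrite("pics/j_scene.png",f);g=f[...,2]
print('red',*range(369,392))
for r in range(196,220): print(r,*['%3d'%v for v in g[r,369:392]])
# bystanders/bead change check
b=cv2.imread('pics/scene0.png')
for nme,(c,r) in dict(jar=(292,217),tape=(240,230),screw=(360,320),module=(182,345),weight=(291,351),wrench=(428,274),cup=(118,326)).items():
    print(nme,int(cv2.absdiff(f,b)[r-18:r+18,c-18:c+18].mean()))
E
```

```text
46.7 [0.48657565 0.28479397 0.06900327] [-0.3  0.2 -1.7] 0.02060440046405853 0.0009529221088940487
red 369 370 371 372 373 374 375 376 377 378 379 380 381 382 383 384 385 386 387 388 389 390 391
196 154 155 156 155 132 124 144 123  84  51  45  49  43  50  63  76  68  55  60  72  96 104 104
197 155 156 154 155 130 107 130 152 142  95  53  61  92  99  93  96  97  88  92 100 105 105 103
198 154 157 155 154 140 116 136 177 196 169 117 126 175 184 152 143 137 120 101  98 103 101 103
199 149 151 151 153 155 146 122 120 160 186 186 194 194 192 165 129 109  94  98 105 105 104 103
200 109 121 133 142 146 134 115 110 112 116 114 127 138 123 109 101  99 104 103 105 103 106 105
201 102 103 107 103 100 100 104 101 108 112 107 110 110 109 106 103 102 105 107 103 105 108 105
202 104 102 109 109 101 102 100 100  94  81  82  90  94  93  97 105 104 103 106 107 106 105 109
203 106 106 105 101 101  99 103 106  97  82  80  84  83  95 106 104 105 103 104 103 105 103 106
204 105 106 106 105 105 104 104 106  94  73  81  83  85  96 106 107 106 104 105 105 105 104 105
205 105 106 105 105 105 105 105 105  95  
[... 752 characters left out ...]
59  88  89  91  96  97  91  88  88  90 120 143 146 143 143 142 142 142
214 114 169 204 203 202 163 100  91  85  97  95  89  86  88  86 119 141 142 144 140 140 142 144
215 100 158 201 204 204 188 141 100  91  97  92  87  88  86 104 133 143 142 144 133 135 142 145
216  99 136 185 202 205 206 186 142 106 101  98  90  99 113 154 168 157 152 144 133 137 144 144
217  99  99 152 193 203 202 203 192 162 143 133 131 150 183 203 203 203 179 132 136 144 143 140
218 101  99 107 153 192 199 203 204 204 204 204 204 206 203 203 205 203 168 102 111 137 137 138
219 101  96 101 110 151 185 198 204 203 206 204 201 204 203 201 195 180 137  82  86  93  93  91
jar 6
tape 5
screw 5
module 5
weight 6
wrench 6
cup 5
```

```bash
python3 - <<'E'
from h import *
p=bot.read_state()["tool_pos"]
bot.move_l([p[0],p[1]+.0009,p[2]],vel=.01);bot.sleep(1.0)
s=bot.read_state();print(s["time"],np.round(s["contact_force"],1),s["opening"],np.abs(s["joint_velocities"]).max())
g=bot.capture("scene")["frame"][...,2]
for r in range(203,215): print(r,*['%3d'%v for v in g[r,369:388]])
bot.job_done()
E
```

```text
48.0 [-0.9  0.6 -0.8] 0.020827001054004618 0.0011758543633425859
203 104 106 103 102  97 101 101 105 103  84  77  79  81  96 104 105 107 104 104
204 105 104 106 104 102 104 102 105 102  86  77  84  84  97 105 107 106 108 107
205 105 105 100 105 104 106 106 107 100  82  83  81  83  93 107 107 105 102 103
206 106 104 104 105 106 108 104 111  98  82  83  82  81  95 109 106 107 108 107
207 105 106 107 105 109 116 122 128 109  85  80  83  87 106 116 110 106 105 105
208 107 108 107 112 121 135 143 140 123  86  79  80  95 127 142 127 115 107 109
209 104 103 114 135 145 143 142 143 122  90  90  83 106 134 144 144 135 123 112
210 107 120 144 157 156 157 151 135 111  89  98  95 106 132 145 147 142 135 121
211 109 150 193 204 203 201 163 108  88  90  98  92  94 112 133 141 143 144 134
212 119 172 203 204 202 175 120  90  90  91  96  91  87  88 104 131 144 141 142
213 119 172 202 203 206 160  86  87  86  94  94  87  86  89  90 122 142 144 143
214 114 173 204 202 203 160  99  96  89  96  96  90  87  89  88 118 141 143 143
the job is handed in; nothing more can be done
```

I took the probe from its holder, stirred the beads, and handed the job in with the rod held still in the grey stand's sleeve. That was at 48 s of the 72 s. No verdict comes back, so these are my own readings.

- **Stirring:** I made about four wide circles and one extra sweep along the wall. All six beads are in the bowl. I could not tell individual beads apart. Matching start and end positions in the least favourable way still gives four beads moved more than 15 mm, but some of those are only 16–18 mm. The path of the rod makes larger moves likely.
- **Tilt:** Stirring at 70 N tilted the probe about 14° in the jaws. I raised the grip to 120 N and turned the tool to make the rod upright again. In the scene view the lean left over was about 0.01 rad sideways.
- **Final position:** The tip should be about 21 mm below the sleeve's underside (height 0.069 m), give or take about 2 mm. In the scene view the rod is centred sideways within about 0.5 mm.
- **Contact and rest:** The wrist force stayed within its usual noise of 1–2 N, with no sign of touching the stand. The gripper was still closed on the probe and the arm at rest.
- **Bystanders:** The picture showed no change at any of the seven things to be left alone.

**Weakest check:** centring along x rests on the scene camera alone, because the arm blocked the top view. The two cameras disagreed by about 2 mm on the sleeve's x position. I placed the rod by the scene camera, so the x error could be 1–2 mm, against the 3.5 mm allowed.

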